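# Lock a beech block in the drilling jig, clamp by clamp

## Robot

A 6-joint arm with a two-finger parallel gripper is mounted at the origin on a cart in front of the work surface, level with it; the furniture and walls round the work are solid. World frame = base frame: x ahead of the robot, y to its left, z up, the work surface at z = 0. Lengths are in mm, angles in rad, forces in N, time in s.
With the tool pointing down it reaches from about 325 to 850 mm from the base axis. Payload 15.5 kg.
Tool frame: the origin (TCP) lies at the very end of the fingers, on their centre line; the grasp point (between the pads) lies 19 mm behind it; z points along the fingers, y is the line along which they close (so a half turn about z gives the same grasp; the last joint's range is limited). The gripper opens to 91 mm and grips with 3 to 60 N. Pads are 32 mm wide; open, the fingers measure 118 mm over their backs; the gripper's body (76 mm by 178 mm) begins 60 mm behind the grasp point.
Start: joints at [1.214, 0.494, 1.345, -0, 1.302, -0.096], TCP at [161.154, 603.867, 213.915] pointing down, gripper open.
Joint ranges: [-2.91, 2.91], [-0.82, 2.16], [0.22, 2.67], [-1.22, 4.37], [0.12, 2.79], [-3.08, 3.08]. Speed limits (rad/s): [1.89, 1.89, 2.57, 3.01, 3.01, 3.01].

## Interface

Orientations are given as a rotation vector (axis times angle).
In Python, from rig import telemetry, optics, r gives the robot as it stands.
- The arm moves only by the tool play_rows, never from a script. Its argument "series" is one flat list of numbers, 5 for each row, row after row: the shift along the world's x, y, z in mm, then the turn about the world's z in degrees, then the opening, from 0 (shut) to 1 (fully open). In form: [tx, ty, tz, roll, grip, tx, ty, tz, roll, grip, ...]. A call has 1 to 20 rows; each row is the pose to reach, as a shift and turn from the pose commanded when the call began; what a row does not reach only later rows make up. A row lasts 1/8 s, in which the tool goes at most 62.5 mm and 10.7 degrees, less where a joint would pass 70% of its speed; a pose out of reach is approached as far as the arm can. A call with a gripper value outside its range is refused whole. The fingers move at their own pace and stop on an object; the grip force is fixed at half the most. Time passes only in rows, so rows that repeat a pose let the fingers close. It gives the time, the measured TCP pose, the force, the opening and the grip force at its end, in the units of the state.
- telemetry.state(): the state, without advancing time (a new reading comes with each control period).
- optics.camera(name): name is "scene" or "top" or "wrist"; returns the picture (420x560x3 uint8, red, green, blue); there is no depth.
- optics.get_calibration(name): a dict with "vfov" (degrees; the focal length in pixels is half the picture's height over the tangent of half this angle, whatever the lens; pixels are square), "cx", "cy" (the principal point, pixels), "origin" and "orientation" of the camera in the world; the wrist camera has in their place "mount" (4x4, takes a point from camera to tool coordinates, whose origin is the TCP and whose axes are the flange's). Camera axes: x right, y down, z forward; pixel columns grow to the right and rows downward; lengths in mm; the calibration is good to about 2 mm. A picture is of the moment at which its call begins: read the wrist's pose just before it. get_calibration takes no time and is no camera call.
- r.sign_off(): hands the job in; it is judged then, once.
Trained networks look in the newest picture that a camera, given by its name, has taken for a name from the list of things; names that differ only in an ending like _2 or _b are one class to them, and where a whole thing is asked for, a point or a joint stands for the part that bears it (a point fixed in the world has none). Each returns a list of dicts, best first, with "confidence" (0 to 1); they miss things now and then, are a little off and sometimes report something else, mostly with a low value. They report only what shows in the picture. A call takes as long as a camera call. They do not tell look-alikes from the thing itself.
- optics.recognise(camera, target): "bbox" ([left, top, right, bottom] in pixels, round what is visible of it).
The state is a dict: "time_s": time; "joint_pos": joint angles; "dq": joint speeds; "joint_efforts": joint torques, N m; "position": TCP position; "tool_rot": TCP orientation; "contact_force": force on the tool from outside, world axes, zero at the start; "torque": the same for the moment, N m; "width": finger opening in mm; "grip_force": force on a finger pad.
Only numpy, scipy, OpenCV 4.12 (cv2) and the standard library are available. Lean on these libraries where they do the work, as an engineer would, in place of code of your own. Each camera call takes 0.05 s, during which the arm holds its last target. There are 200 camera calls.

## Task

Clamp the beech block in the drilling jig, ready to drill, by pressing its three latch levers down with the closed fingertips until each locks: first the side clamp in front, which sends the block's long side against the fence, next the end clamp on the right, which slides it along to the end stop, and last the hold-down clamp on the left, whose arm comes down on top. Only the levers are pressed: do not touch or lift the block itself, and leave the tools lying about where they are.

Things in the scene. Friction and masses are not known exactly. Their poses are not given: they have to be found in the camera images.
- jig: Aluminium plate 165 x 330 x 12 mm (x -100 to 65, y -165 to 165 mm), fixed to the bench; place and yaw vary. Origin on its underside; x to the fence (away from the robot), y to the hold-down clamp (left), z up. Fence face at x = 45, end stop face at y = 40 mm, both 24 mm high; a drill bush on the fence overhangs the block, up to 63 mm above the bench. Highest: the raised hold-down lever, 118 mm.
- block_center (a point): Centre (half-way up) of the loose beech block, 50 x 80 x 35 mm, that lies flat on the plate, long side along y. It starts 3 to 6 mm short of the fence and of the end stop and up to 0.04 rad askew; axes as the block's: x across, y along, z up.
- block_seat (a point): Point fixed to the jig where the block's centre is when it sits against the fence and the end stop; axes as the jig's.
- side_lever (a joint): Lever of the side clamp in front of the block, pointing to -x of the jig; pivot pin at jig x -78, y 0, z 46 mm. Joint 0 = raised, 40 deg above level (starts at 0 to 0.05 rad); grows as pressed; stop at 0.86 = 9 deg below level. Past 0.79 it stays locked by itself; short of that it does not. Drives a sprung plunger against the block's long side, towards the fence. Takes under 8 N.
- end_lever (a joint): Lever of the end clamp right of the block, pointing to -y of the jig; pivot pin at jig x 20, y -113, z 46 mm. Joint 0 = raised, 40 deg above level (starts at 0 to 0.05 rad); grows as pressed; stop at 0.86 = 9 deg below level. Past 0.79 it stays locked by itself; short of that it does not. Drives a sprung plunger against the block's end, towards the end stop. Takes under 10 N.
- hold_lever (a joint): Lever of the hold-down clamp left of the block, pointing to +y of the jig; pivot pin at jig x 20, y 112, z 62 mm. Joint 0 = raised, 40 deg above level (starts at 0 to 0.05 rad); grows as pressed; stop at 0.86 = 9 deg below level. Past 0.79 it stays locked by itself; short of that it does not. Swings the raised arm down until its sprung foot presses on the block's top. Takes under 15 N.
- side_grip_down (a point): Where to press the side lever, a point fixed to the jig: middle of the top of its grip when locked, 46 mm out from the pivot, 45 mm above the bench, sloping 9 deg down outward. The smooth grip, 21 mm wide, 13 thick, covers 30 to 76 mm from the pivot; its raised free end is 56 mm above this point. A fingertip coming straight down here meets it and slides along it; press till it stops hard.
- end_grip_down (a point): Where to press the end lever, a point fixed to the jig: middle of the top of its grip when locked, 46 mm out from the pivot, 45 mm above the bench. Grip, slope and raised height as for the side lever; press straight down here till it stops hard.
- hold_grip_down (a point): Where to press the hold-down lever, a point fixed to the jig: middle of the top of its grip when locked, 46 mm out from the pivot, 61 mm above the bench. Grip, slope and raised height as for the side lever; press straight down here till it stops hard.
- hold_foot: Rubber foot, 16 mm across, under the arm of the hold-down clamp; its origin is the centre of its underside. It stands up in the air until the hold-down lever is pressed.
- t_key: Bystander, not part of the job: T-handled hex key, 136 mm long, lying on the front left of the plate. Origin under its middle.
- ski_torch_cap: Bystander, not part of the job: round cap, 38 mm across and 29 mm tall, standing on the front right of the plate. Origin under its middle.
- caliper: Bystander, not part of the job: vernier caliper, 202 mm long, flat on the bench to the right of the jig. Origin under its middle.
- tape_measure: Bystander, not part of the job: pocket tape measure, 32 x 63 x 57 mm, standing on the bench to the right. Origin under its middle.
- marker: Bystander, not part of the job: felt marker, 136 mm long, lying near the front edge of the bench. Origin under its middle.
- screwdriver_yellow: Bystander, not part of the job: screwdriver, 195 mm long, lying on the bench to the left. Origin under its middle.
- stone_1: Bystander, not part of the job: sharpening stone, 25 x 60 x 13 mm, on the bench to the left. Origin under its middle.
- spanner_10: Bystander, not part of the job: ring spanner, 134 mm long, on the bench to the left. Origin under its middle.
Things that resemble listed ones, but are neither listed nor needed, are in the scene too. There is more than one size of the part that bears block_center; the job needs the smallest.

How it is judged (in metres and radians):
On the way, in this order (a step that is already met when the one before it is completed fails the run):
1. the side lever is locked down and the block's long side lies against the fence, the other two levers still up (value of joint side_lever above 0.82 rad and x of block_center in the frame of block_seat between -0.002 and 0.002 m and angle between the x axis of block_center and the x axis of jig, either way round below 0.025 rad and value of joint each of end_lever, hold_lever below 0.4 rad), for 0.1 s.
2. the end lever is locked down and the block also lies against the end stop, the hold-down lever still up (value of joint each of side_lever, end_lever above 0.82 rad and x of block_center in the frame of block_seat between -0.002 and 0.002 m and angle between the x axis of block_center and the x axis of jig, either way round below 0.025 rad and y of block_center in the frame of block_seat between -0.002 and 0.002 m and value of joint hold_lever below 0.4 rad), for 0.1 s.
3. the hold-down lever is locked down (value of joint hold_lever above 0.82 rad), for 0.1 s.
At the end, for the whole second after the job is handed in: All three levers are locked down (each joint above 0.82 rad), the block lies against the fence and the end stop (its centre within 2 mm of its seat in x and y, square within 0.025 rad), the rubber foot presses on it with more than 3 N, and it is at rest (value of joint each of side_lever, end_lever, hold_lever above 0.82 rad and x of block_center in the frame of block_seat between -0.002 and 0.002 m and angle between the x axis of block_center and the x axis of jig, either way round below 0.025 rad and y of block_center in the frame of block_seat between -0.002 and 0.002 m and contact force between hold_foot and beech_block above 3 N and linear speed of beech_block below 0.01 m/s); the robot touches nothing.
It fails at once if the robot touches the block (more than 1 N) (contact force between any of the fingers, the arm and beech_block above 1 N).
It fails at once if the block is lifted more than 5 mm off the plate (height (world z) of block_center above 0.0345 m).
It fails at once if a tool or other bystander is moved more than 15 mm (distance of any of t_key, ski_torch_cap, caliper, tape_measure, marker, screwdriver_yellow, stone_1, spanner_10 from where it was at the start of the episode above 0.015 m).
It also fails if it takes over 64 s, if anything falls off the work surface, if the arm or the gripper's body presses on something with over 40 N, if the wrist force passes 120 N, or if a joint passes its speed limit or range.

## Working session

There is one attempt and no reset: what is moved stays moved. The work goes in short steps, Python scripts to look and compute and a tool call to move; the robot and the scene stay as the last step left them, time stands still between calls to the robot, and variables do not carry over. Pictures are saved under pics/ and viewed, at most 10 in all, crops included, and the job is handed in when it is done.

Besides the shell and the picture viewer there is one more tool, called after ">>>" as a command line: name --argument value ..., lists and objects as JSON in quotes. play_rows: Moves the arm, as the interface text tells. Its arguments: {"type":"object","properties":{"series":{"type":"array"}},"required":["series"]}

```bash
mkdir -p pics; python3 - <<'E'
from rig import telemetry, optics, r
import cv2
s=telemetry.state(); print(s['time_s'],s['position'],s['tool_rot'],s['contact_force'])
for n in ("scene","top"):
    im=optics.camera(n); cv2.imwrite(f"pics/{n}0.png",im[:,:,::-1]); print(n,optics.get_calibration(n))
    for t in ("jig","block_center","side_lever","end_lever","hold_lever","hold_foot","t_key","ski_torch_cap"):
        try: print(t,[(d['bbox'],round(d['confidence'],2)) for d in optics.recognise(n,t)][:3])
        except Exception as e: print(t,e)
E
```

```text
0.0 [160.98534443 603.48235319 213.31437195] [-4.08458309e-01 -3.11461468e+00  1.97311296e-03] [-0.85820566 -0.71136945 -0.52204387]
scene {'vfov': 42.38297392527517, 'cx': 276.2643118855626, 'cy': 211.10996080287782, 'origin': array([  90.09610277,  694.88951222, 1225.23759058]), 'orientation': array([-0.86335634,  2.68293183, -0.88588009])}
jig [([215.1, 177.6, 334.3, 305.1], 0.81)]
block_center [([252.0, 132.5, 288.8, 169.4], 0.9), ([345.6, 213.9, 388.8, 255.2], 0.57)]
side_lever [([299.1, 244.0, 314.5, 250.1], 0.51), ([217.1, 174.1, 335.1, 303.6], 0.32)]
end_lever [([290.2, 172.6, 303.8, 208.4], 0.58)]
hold_lever [([222.0, 242.9, 251.2, 263.6], 0.48)]
hold_foot [([375.0, 135.9, 390.5, 188.0], 0.69)]
t_key [([249.3, 260.7, 287.0, 307.1], 0.57)]
ski_torch_cap [([304.3, 217.2, 317.2, 234.3], 0.75), ([309.9, 258.7, 340.7, 301.8], 0.75), ([216.3, 177.0, 335.6, 299.1], 0.5)]
top {'vfov': 45.824398539610876, 'cx': 282.7089189209117, 'cy': 206.14039167687372, 'origin': array([  43.60158437, -283.57630144, 1517.96883629]), 'orientation': array([-2.39871675,  1.43514245, -0.28420547])}
jig [([212.5, 168.8, 321.9, 259.3], 0.55)]
block_center [([349.4, 179.0, 384.7, 209.8], 0.88), ([260.2, 192.6, 285.6, 216.1], 0.84), ([262.9, 261.8, 303.1, 304.9], 0.76)]
side_lever [([244.4, 218.8, 262.0, 234.0], 0.69), ([210.5, 164.7, 319.8, 261.1], 0.52)]
end_lever [([294.7, 214.0, 327.0, 221.7], 0.54)]
hold_lever []
hold_foot []
t_key [([210.6, 197.4, 248.2, 222.8], 0.69)]
ski_torch_cap [([278.4, 227.7, 291.1, 242.3], 0.44), ([244.7, 218.4, 261.7, 234.3], 0.19)]
```

```bash
python3 - <<'E'
import cv2
for n,(a,b,c,d) in {"scene":(190,110,400,268),"top":(190,145,390,295)}.items():
    im=cv2.imread(f"pics/{n}0.png"); cv2.imwrite(f"pics/{n}0c.png",cv2.resize(im[b:b+ (c-a)*3//4,a:c],(800,600),interpolation=cv2.INTER_CUBIC))
E
```

```text
(no output)
```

View pics/scene0c.png

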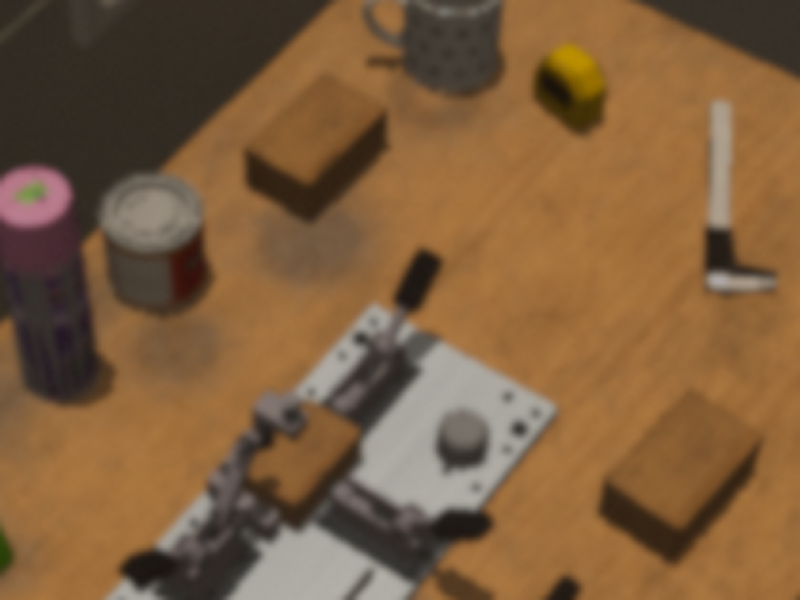

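View pics/top0c.png

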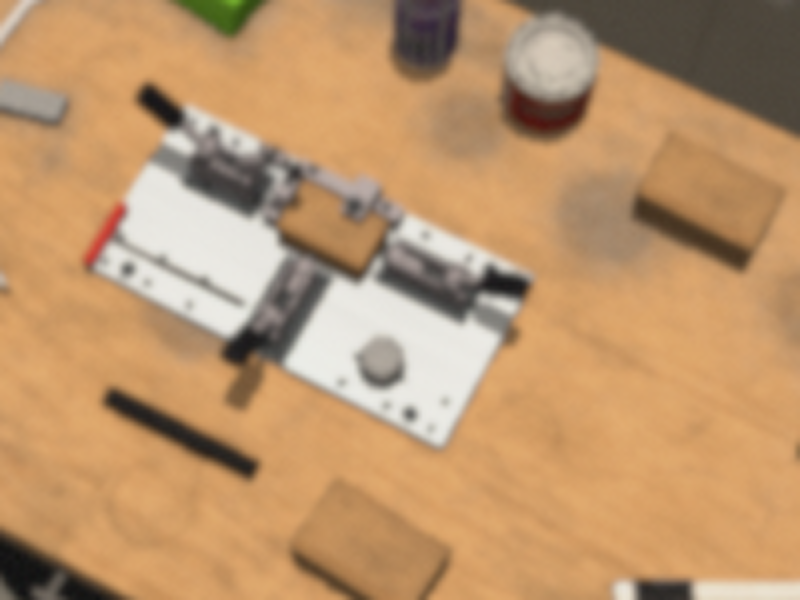

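The top crop shows the plate's corners at about (212,211), (301,257), (323,214) and (236,171) in full-picture pixels. There are three beech blocks. One is in the jig at top (273,204), one lies at (367,194) and one at (283,283). The one on the plate between the clamps looks the smallest, so that is the one. I only press the levers, so I will fit the jig pose.

```bash
cat > h.py <<'E'
import numpy as np, cv2
from scipy.spatial.transform import Rotation as R
from scipy.optimize import least_squares
from rig import telemetry, optics, r
def cam(n,st=None):
    c=optics.get_calibration(n); f=210/np.tan(np.radians(c['vfov'])/2)
    if 'mount' in c:
        m=np.array(c['mount']); Rt=R.from_rotvec(st['tool_rot']).as_matrix()
        return f,c['cx'],c['cy'],np.array(st['position'])+Rt@m[:3,3],Rt@m[:3,:3]
    return f,c['cx'],c['cy'],np.array(c['origin']),R.from_rotvec(c['orientation']).as_matrix()
def proj(C,P):
    f,cx,cy,o,M=C; q=(np.atleast_2d(P)-o)@M
    return np.c_[cx+f*q[:,0]/q[:,2],cy+f*q[:,1]/q[:,2]]
def J2W(p,P):
    P=np.atleast_2d(P).astype(float); c,s=np.cos(p[2]),np.sin(p[2])
    return np.c_[p[0]+c*P[:,0]-s*P[:,1],p[1]+s*P[:,0]+c*P[:,1],P[:,2]]
def fit(obs,p0):  # obs: list of (camera, jigpoints, pixels)
    g=lambda p:np.concatenate([(proj(C,J2W(p,P))-np.array(U)).ravel() for C,P,U in obs])
    s=least_squares(g,p0,x_scale=[10,10,.02]); return s.x,g(s.x).reshape(-1,2).round(1)
FL,FR,BR,BL=[-100,165,12],[-100,-165,12],[65,-165,12],[65,165,12]
G=np.array([[-124,0,45],[20,-159,45],[20,158,61]])  # grips locked: side,end,hold
E
python3 - <<'E'
from h import *
T=(cam("top"),[FL,FR,BR,BL],[[212,211.2],[300.8,257],[323.2,213.8],[236.2,171.2]])
S=(cam("scene"),[FR,BR],[[335.7,216.8],[288.4,189.5]])
for o in ([T],[T,S]):
    p,e=fit(o,[500,0,0]); print(p.round(3),e.tolist())
print(J2W(p,G).round(1), J2W(p,[-10,-35,0]).round())
print(optics.get_calibration("wrist"))
E
```

```text
[5.6201e+02 3.8781e+01 4.0000e-03] [[-1.1, -0.0], [0.1, 0.0], [0.9, 0.1], [0.0, -0.2]]
[561.938  41.016  -0.   ] [[-1.7, -0.5], [-0.7, -0.2], [0.3, -0.0], [-0.4, -0.5], [1.4, -1.4], [-0.2, -1.3]]
[[ 437.9   41.    45. ]
 [ 581.9 -118.    45. ]
 [ 582.   199.    61. ]] [[552.   6.   0.]]
{'vfov': 70.47561310609815, 'cx': 282.03060527323026, 'cy': 207.41249972362587, 'mount': array([[ 1.64596576e-04, -9.72121247e-01, -2.34478684e-01,
         6.55393560e+01],
       [ 9.99999806e-01,  3.00993427e-04, -5.45915558e-04,
         4.93080518e-01],
       [ 6.01272656e-04, -2.34478549e-01,  9.72121108e-01,
        -1.71821347e+02],
       [ 0.00000000e+00,  0.00000000e+00,  0.00000000e+00,
         1.00000000e+00]])}
```

>>> play_rows --series '[0,0,86,0,0,0,0,86,0,0,350,-563,86,15,0,350,-563,86,15,0,350,-563,86,15,0,350,-563,86,15,0,350,-563,86,15,0,350,-563,86,15,0,350,-563,86,15,0,350,-563,86,15,0,350,-563,86,15,0,350,-563,86,15,0,350,-563,86,15,0,350,-563,86,15,0,350,-563,86,15,0,350,-563,86,15,0,350,-563,86,15,0]'

```text
time_s: 3.02
position: [510.8, 41.7, 300.1]
tool_rot: [-0.004, 3.141, 0.0]
contact_force: [-0.1, -0.5, 0.3]
width: 0.4
grip_force: 0.0
```

```bash
python3 - <<'E'
from h import *
s=telemetry.state(); im=optics.camera("wrist"); np.save("w1.npy",im); 
import pickle; pickle.dump(s,open("w1.pkl","wb"))
print(s['time_s'],s['position'],s['tool_rot'],s['contact_force'],s['width'])
for t in ("side_lever","end_lever","hold_lever","block_center","jig"): print(t,[(d['bbox'],round(d['confidence'],2)) for d in optics.recognise("wrist",t)][:3])
p=[562,40,0]; C=cam("wrist",s)
b=im[:,:,::-1].copy()
print(proj(C,J2W(p,[FL,FR,BR,BL])).round(), proj(C,J2W(p,G)).round())
cv2.imwrite("pics/w1.png",cv2.resize(b,(800,600),interpolation=cv2.INTER_CUBIC))
E
```

```text
3.025 [510.81349324  41.68214813 300.05450783] [-3.63247996e-03  3.14144794e+00  8.11362390e-05] [-0.06868455 -0.49073484  0.26073582] 0.4064246305459479
side_lever []
end_lever [([154.6, 229.4, 192.1, 249.9], 0.85), ([157.2, 117.4, 415.2, 251.8], 0.5)]
hold_lever [([372.8, 237.4, 417.7, 251.8], 0.94)]
block_center [([252.7, 206.6, 308.3, 241.9], 0.74), ([123.4, 39.8, 216.2, 103.7], 0.71), ([99.5, 295.7, 164.3, 305.0], 0.59)]
jig [([153.7, 119.5, 412.9, 252.8], 0.97)]
[[390. 147.]
 [172. 147.]
 [181. 249.]
 [381. 249.]] [[281. 130.]
 [175. 229.]
 [389. 233.]]
```

View pics/w1.png

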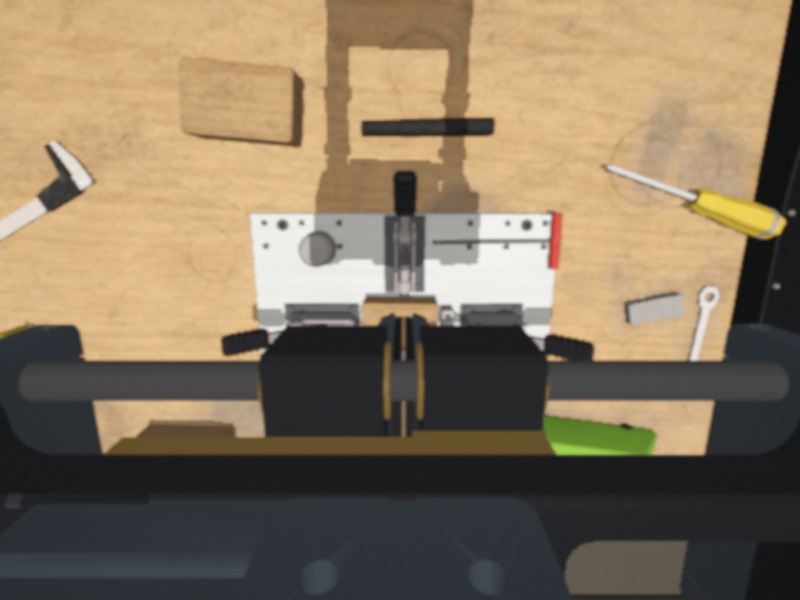

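The wrist picture shows the jig. In 800-px coordinates, the side lever points down-image at (404,195), the end lever is at (245,343) and the hold lever is at (568,347). The plate's front edge runs from (251,213) to about (555,212). I will measure its edges more closely.

```bash
python3 - <<'E'
from h import *
im=np.load("w1.npy"); c=im[110:260,150:425,::-1]
cv2.imwrite("pics/w1c.png",cv2.resize(c,(800,436),interpolation=cv2.INTER_CUBIC))
g=im.astype(int); m=((g.min(2)>110)&(g.max(2)-g.min(2)<28))
for v in (152,160,170,180,190,200): 
    x=np.where(m[v,150:425])[0]+150; print(v,x.min() if len(x) else None,x.max() if len(x) else None)
for u in (185,200,240,320,350,380):
    y=np.where(m[110:260,u])[0]+110; print('u',u,y[:1],y[-1:])
E
```

```text
152 175 385
160 176 384
170 177 383
180 178 383
190 178 387
200 179 386
u 185 [149] [245]
u 200 [149] [229]
u 240 [149] [227]
u 320 [149] [228]
u 350 [149] [213]
u 380 [150] [243]
```

View pics/w1c.png

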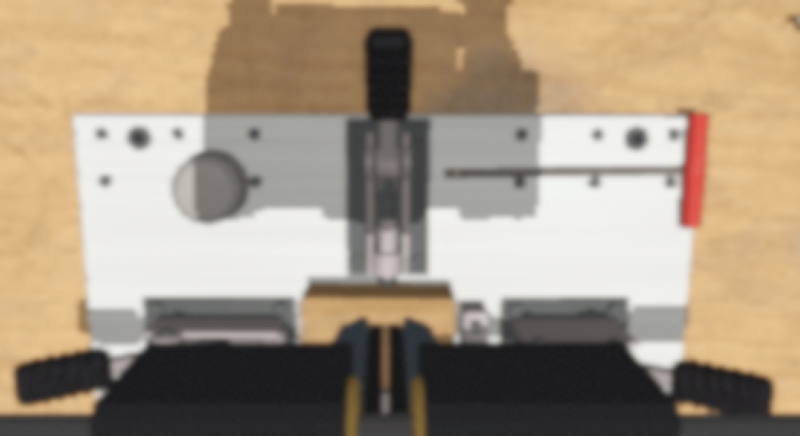

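>>> play_rows --series '[-75,0,-60,0,0,-75,0,-120,0,0,-75,0,-180,0,0,-75,0,-180,0,0,-75,0,-192,0,0,-75,0,-204,0,0,-75,0,-216,0,0,-75,0,-228,0,0,-75,0,-237,0,0,-75,0,-243,0,0,-75,0,-246,0,0,-75,0,-248,0,0,-75,0,-248,0,0]'

```text
time_s: 4.95
position: [436.3, 40.9, 52.0]
tool_rot: [-0.002, 3.141, -0.0]
contact_force: [-0.7, 0.1, -0.3]
width: 0.3
grip_force: 0.0
```

>>> play_rows --series '[0,0,-2,0,0,0,0,-3,0,0,0,0,-4,0,0,0,0,-4,0,0]'

```text
time_s: 5.45
position: [436.2, 40.9, 47.8]
tool_rot: [0.002, -3.142, 0.0]
contact_force: [-0.4, -1.0, 0.4]
width: 0.3
grip_force: 0.4
```

```bash
python3 - <<'E'
from h import *
im=optics.camera("scene")
cv2.imwrite("pics/s2.png",cv2.resize(im[160:310,200:400,::-1],(800,600),interpolation=cv2.INTER_CUBIC))
E
```

```text
(no output)
```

View pics/s2.png

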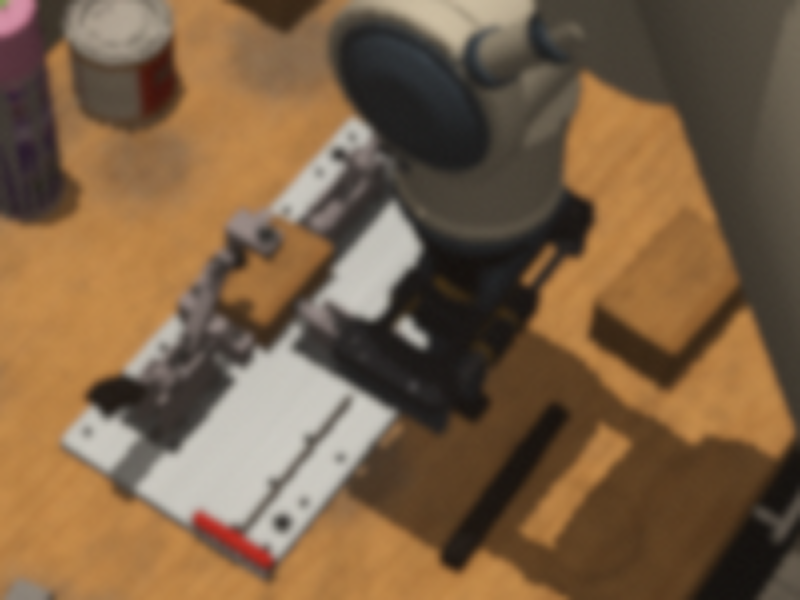

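The lever grip is now low under the fingertips at crop (465,390), and the plunger is out against the block at (320,315). There is no hard stop yet, so I will press further.

>>> play_rows --series '[0,0,-1,0,0,0,0,-2,0,0,0,0,-2,0,0]'

```text
time_s: 5.88
position: [436.2, 40.9, 46.2]
tool_rot: [-0.002, 3.141, -0.0]
contact_force: [-2.9, 0.3, 11.6]
width: 0.5
grip_force: 6.0
```

>>> play_rows --series '[0,0,-1,0,0,0,0,-2,0,0,0,0,-2,0,0]'

```text
time_s: 6.25
position: [436.3, 40.8, 44.7]
tool_rot: [-0.002, 3.141, -0.0]
contact_force: [-5.8, 0.2, 30.5]
width: 0.4
grip_force: 15.5
```

>>> play_rows --series '[0,0,10,0,0,0,0,60,0,0,0,0,120,0,0,50,-60,150,0,0,100,-110,150,0,0,148,-162,150,0,0,148,-162,150,0,0,148,-162,150,0,0]'

```text
time_s: 7.25
position: [585.5, -123.1, 193.5]
tool_rot: [0.001, 3.141, -0.001]
contact_force: [-0.8, 0.2, -1.0]
width: 0.3
grip_force: 0.0
```

```bash
python3 - <<'E'
from h import *
s=telemetry.state(); im=optics.camera("wrist"); t=optics.camera("top"); print(s['position'],s['contact_force'])
a=cv2.resize(im[:,:,::-1],(400,300)); b=cv2.resize(t[160:265,205:345,::-1],(400,300),interpolation=cv2.INTER_CUBIC)
c=cv2.resize(optics.camera("scene")[165:285,220:380,::-1],(400,300),interpolation=cv2.INTER_CUBIC)
cv2.imwrite("pics/m3.png",np.vstack([np.hstack([a,b]),np.hstack([c,c*0])]))
E
```

```text
[ 585.52879209 -123.14881765  193.53439632] [-0.77743146  0.23291529 -1.00669289]
```

View pics/m3.png

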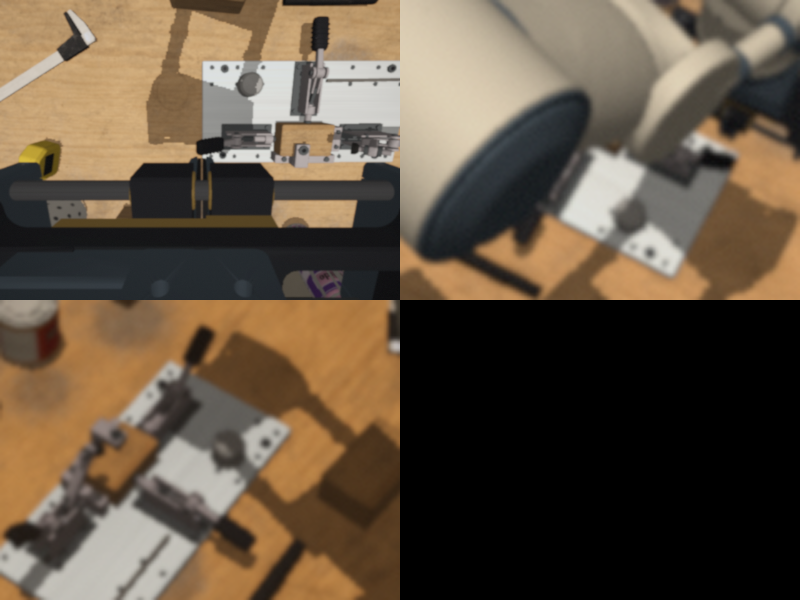

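In the scene view the side lever now lies low at (235,530), and the plunger touches the block. In the wrist view the plate's front-right corner is at about (284,87) in full pixels, and the end lever grip is at (294,203). I will check this against the jig pose.

```bash
python3 - <<'E'
from h import *
s=telemetry.state(); C=cam("wrist",s); im=optics.camera("wrist").astype(int)
m=((im.min(2)>95)&(im.max(2)-im.min(2)<30))
for v in (95,105,115): x=np.where(m[v,250:400])[0]+250; print(v,x[:2])
for u in (300,320,480,520): y=np.where(m[60:200,u])[0]+60; print('u',u,y[:2])
p=[564,42,0]; print(proj(C,J2W(p,[FR,BR,FL])).round(1), proj(C,J2W(p,[[-100,-150,12],[-100,100,12],[-80,-165,12]])).round(1))
E
```

```text
95 [281 282]
105 [281 282]
115 [281 282]
u 300 [88 89]
u 320 [88 89]
u 480 [87 88]
u 520 [88 89]
[[279.6  86.1]
 [279.7 227.7]
 [575.8  86.5]] [[293.1  86.1]
 [517.5  86.4]
 [279.6 105. ]]
```

>>> play_rows --series '[0,4,-40,0,0,0,4,-75,0,0,0,4,-87,0,0,0,4,-99,0,0,0,4,-111,0,0,0,4,-123,0,0,0,4,-132,0,0,0,4,-138,0,0,0,4,-142,0,0,0,4,-146,0,0,0,4,-148,0,0,0,4,-148,0,0]'

```text
time_s: 8.95
position: [584.1, -117.1, 45.9]
tool_rot: [0.002, -3.141, -0.0]
contact_force: [-0.1, -0.2, 1.1]
width: 0.7
grip_force: 1.0
```

>>> play_rows --series '[0,0,-1,0,0,0,0,-2,0,0,0,0,-2,0,0]'

```text
time_s: 9.32
position: [584.2, -117.1, 44.6]
tool_rot: [-0.002, 3.141, -0.0]
contact_force: [-3.5, 0.7, 14.5]
width: 0.6
grip_force: 7.1
```

>>> play_rows --series '[0,0,-1,0,0,0,0,-2,0,0,0,0,-2,0,0]'

```text
time_s: 9.7
position: [584.3, -117.0, 43.4]
tool_rot: [-0.002, 3.141, -0.0]
contact_force: [-7.1, 2.3, 28.8]
width: 0.5
grip_force: 13.6
```

>>> play_rows --series '[0,0,10,0,0,0,0,60,0,0,0,0,120,0,0,0,60,150,0,0,0,120,150,0,0,0,180,150,0,0,0,240,150,0,0,0,300,150,0,0,0,321,150,0,0,0,321,150,0,0,0,321,150,0,0]'

```text
time_s: 11.08
position: [584.2, 202.6, 191.8]
tool_rot: [0.0, -3.141, 0.001]
contact_force: [-0.4, 0.5, 0.0]
width: 0.3
grip_force: 0.0
```

```bash
python3 - <<'E'
from h import *
s=telemetry.state(); im=optics.camera("wrist"); print(s['position'],s['contact_force'])
cv2.imwrite("pics/w4.png",cv2.resize(im[60:285,30:330,::-1],(800,600),interpolation=cv2.INTER_CUBIC))
C=cam("wrist",s); p=[565.5,43,0]; print(proj(C,J2W(p,[FL,FR,[45,40,36],[20,158,61]])).round(1),C[0])
E
```

```text
[584.17046735 202.56541097 191.82576728] [-0.44211131  0.541306    0.02041656]
[[286.8  86.4]
 [-10.7  86.3]
 [177.3 218.2]
 [280.3 201.7]] 297.2773368112217
```

View pics/w4.png

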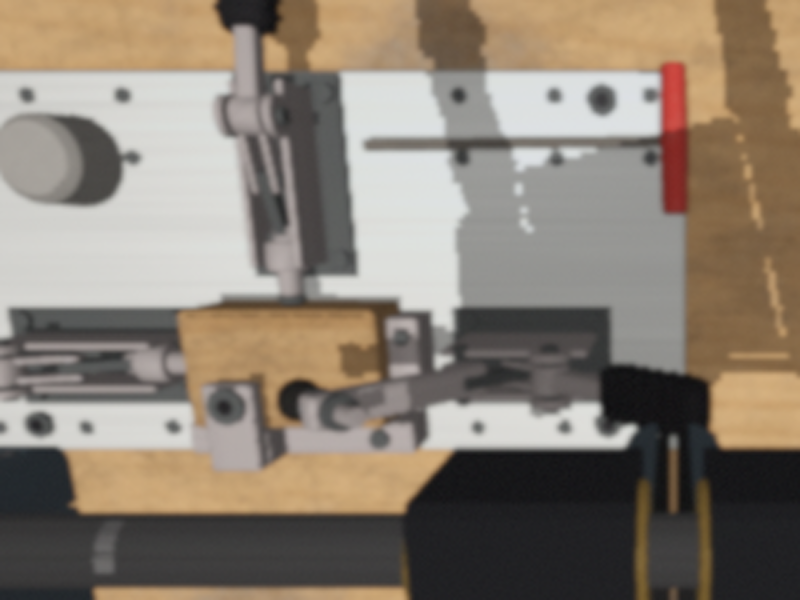

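The block's right end meets the end stop at crop (385,330), its far side is against the fence, and both plungers are extended. The hold lever grip at (655,395) is still raised. The plate edges match the jig pose to within 0.5 px, so I will press the hold-down lever.

>>> play_rows --series '[1,1,-30,0,0,1,1,-58,0,0,1,1,-70,0,0,1,1,-82,0,0,1,1,-94,0,0,1,1,-106,0,0,1,1,-116,0,0,1,1,-122,0,0,1,1,-126,0,0,1,1,-129,0,0,1,1,-131,0,0,1,1,-131,0,0]'

```text
time_s: 12.62
position: [585.2, 204.9, 61.2]
tool_rot: [-0.002, 3.141, 0.0]
contact_force: [-1.4, 1.6, 7.4]
width: 0.3
grip_force: 3.5
```

>>> play_rows --series '[0,0,-1,0,0,0,0,-2,0,0,0,0,-2,0,0]'

```text
time_s: 13.0
position: [585.4, 204.9, 60.2]
tool_rot: [-0.002, 3.141, 0.0]
contact_force: [-5.5, 1.2, 23.4]
width: 0.4
grip_force: 11.6
```

>>> play_rows --series '[0,0,-1,0,0,0,0,-2,0,0,0,0,-2,0,0]'

```text
time_s: 13.38
position: [585.5, 204.9, 59.3]
tool_rot: [-0.002, 3.14, 0.0]
contact_force: [-11.8, -1.3, 41.4]
width: 0.2
grip_force: 20.2
```

>>> play_rows --series '[0,0,10,0,0,0,0,60,0,0,0,0,120,0,0,0,0,180,0,0,-60,-40,200,0,0,-120,-80,220,0,0,-160,-120,240,0,0,-160,-160,240,0,0,-160,-160,240,0,0,-160,-160,240,0,0]'

```text
time_s: 14.62
position: [425.2, 44.8, 296.9]
tool_rot: [0.0, 3.142, 0.0]
contact_force: [-0.8, 0.1, -0.4]
width: 0.3
grip_force: 0.0
```

```bash
python3 - <<'E'
from h import *
s=telemetry.state(); im=optics.camera("wrist"); print(s['time_s'],s['position'],s['contact_force'])
cv2.imwrite("pics/w5.png",cv2.resize(im[120:300,130:430,::-1],(800,480),interpolation=cv2.INTER_CUBIC))
E
```

```text
14.625 [425.18469743  44.76839206 296.9081996 ] [-0.79948133  0.09144171 -0.43516168]
```

View pics/w5.png

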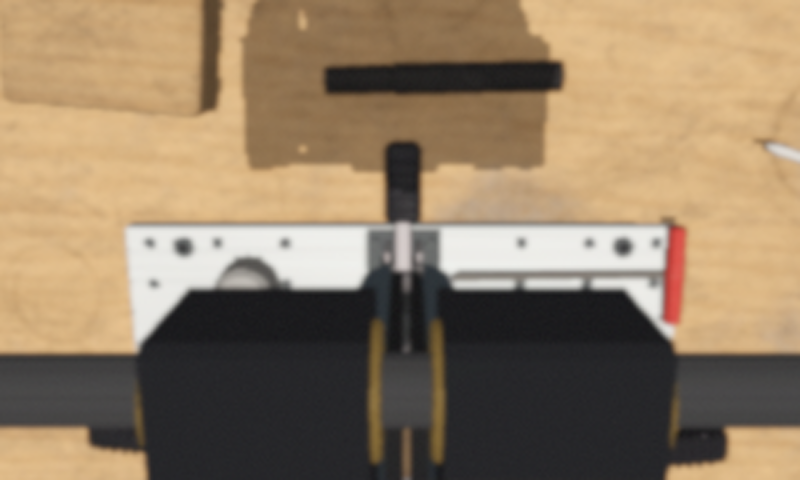

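The gripper hides the clamps here, so I will step sideways for a clear view.

>>> play_rows --series '[60,-60,0,0,0,110,-120,0,0,0,160,-170,-60,0,0,160,-170,-60,0,0,160,-170,-60,0,0]'

```text
time_s: 15.3
position: [586.3, -126.1, 232.9]
tool_rot: [0.001, -3.137, -0.002]
contact_force: [-0.2, 0.4, -0.0]
width: 0.4
grip_force: 0.0
```

```bash
python3 - <<'E'
from h import *
im=optics.camera("wrist"); t=optics.camera("scene")
a=cv2.resize(im[60:285,230:530,::-1],(800,600),interpolation=cv2.INTER_CUBIC)
a[:240,:320]=cv2.resize(t[165:285,220:380,::-1],(320,240),interpolation=cv2.INTER_CUBIC)
cv2.imwrite("pics/w6.png",a)
E
```

```text
(no output)
```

View pics/w6.png

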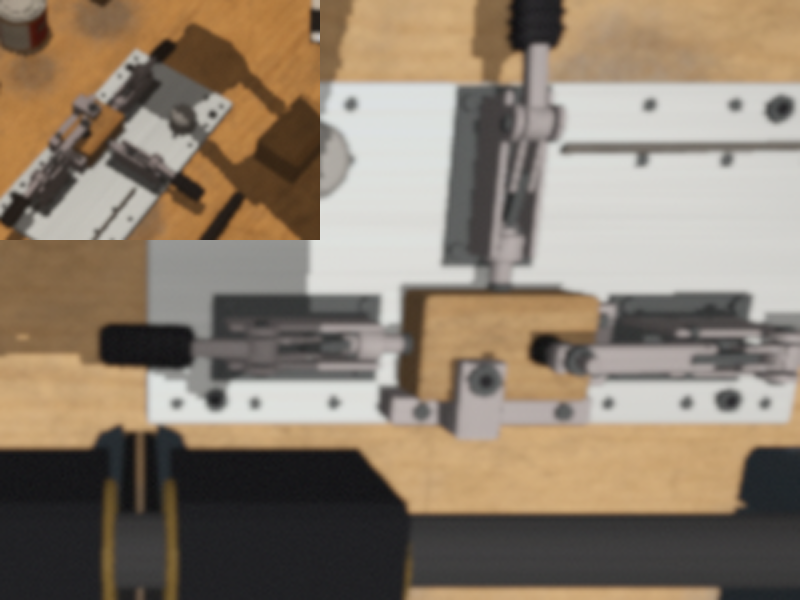

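All three levers are down: side at (537,30), end at (145,345), and hold in the inset at (15,205). The hold-down foot rests on the block's top at (545,350), and the block is seated square against the fence and the end stop. The robot is clear of everything.

```bash
python3 -c "
from rig import r; print(r.sign_off())"
```

```text
the job is handed in; nothing more can be done
None
```

I pressed the side, end and hold-down levers to their hard stops in that order. In the last pictures all three are down and the block looks seated with the foot on top, so I handed the job in at about 15 s; no verdict came back.

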